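Slide the bottle into the cooling bay and start the blower

ROBOT

A 6-joint arm with a two-finger parallel gripper is mounted at the origin on the work surface. World frame = base frame: x ahead of the robot, y to its left, z up, the work surface at z = 0. Lengths are in m, angles in rad, forces in N, time in s.
With the tool pointing down it reaches from about 0.35 to 0.725 m from the base axis. Payload 4.3 kg.
Tool frame: the origin (TCP) lies midway between the tips of the shut fingers; the grasp point (between the pads) lies ctrl.hold_point_z behind it (ctrl.hold_point_z is the distance from the TCP to the grasp point, in m); z points along the fingers, y is the direction in which the jaws open and shut (so a half turn about z gives the same grasp; the last joint's range is limited). The gripper opens to 85 mm and grips with 20 to 120 N. Pads are 22 mm wide; open, the fingers measure 114 mm over their backs; the gripper's body (76 mm by 85 mm) begins 54 mm behind the grasp point. The pads swing forward as they close: fully open they stand 13 mm farther back than shut.
Start: joints at [-0.11, 0.377, 0.081, 1.274, 0, 1.46], TCP at [0.575, 0, 0.231] pointing down, gripper open.
Joint ranges: [-2.72, 2.72], [-0.84, 1.66], [-1.02, 1.22], [-1.77, 2.12], [-1.37, 1.28], [-3.14, 3.14]. Speed limits (rad/s): [2.57, 2.57, 3.14, 3.14, 3.14, 3.14].

INTERFACE

Orientations are given as a rotation vector (axis times angle).
In Python, from plant import ctrl gives the robot as it stands.
- The arm moves only by the tool play_rows, never from a script. Its argument "steps" is one flat list of numbers, 7 for each row, row after row: the finger opening in m, from 0 to 0.0854, then the shift along the tool's x, y, z in m, then the turn, a rotation vector about the tool's x, y, z in degrees. A call has exactly 8 rows; each row shifts and turns the commanded pose from where the row before left it, along the tool's axes as they then stand; what a row does not reach is not made up. A row lasts 1/10 s, in which the tool goes at most 50 mm and 8.59 degrees, less where a joint would pass 70% of its speed; a pose out of reach is approached as far as the arm can. A call with a gripper value outside its range is refused whole. The fingers move at their own pace and stop on an object; "grip_force" is the grip in N (left out, the last holds). Time passes only in rows, so rows that do not move let the fingers close, or fill a call up. It gives the time, the measured TCP pose, the force and the opening at its end, in the units of the state.
- ctrl.state(): the state, without advancing time (a new reading comes with each control period).
- ctrl.read_camera(name): name is "scene" or "side" or "wrist"; returns a dict with "img" (420x560x3 uint8, red, green, blue), "z_map" (420x560 float32, m along the optical axis (not along the pixel's ray), 0 where there is no reading), "intrinsics" (3x3 intrinsics, pixels), "xyz" and "orientation" of the camera in the world. Camera axes: x right, y up, looking along -z (the intrinsics and any distortion apply to the point x, -y, -z); pixel columns grow to the right and rows downward; lengths in m; the calibration is good to about 2 mm. The wrist camera is an equidistant fisheye: a pixel r from the principal point sees the ray r / f radians off the axis. A picture is of the moment at which its call begins.
- ctrl.sign_off(): hands the job in, once; it reports no verdict.
The state is a dict: "time_s": time; "q": joint angles; "qd": joint speeds; "joint_efforts": joint torques, N m; "ee_pos": TCP position; "tcp_rot": TCP orientation; "wrist_force": force on the tool from outside, world axes, zero at the start; "ft_torque": the same for the moment, N m; "finger_gap": finger opening in m.
Only numpy, scipy, OpenCV 4.12 (cv2) and the standard library are available. Lean on these libraries where they do the work, as an engineer would, in place of code of your own. Each camera call takes 0.05 s, during which the arm holds its last target.

TASK

Cool the freshly pressed tall bottle: without gripping or lifting it, gently push it low on its body so that it slides upright across the table, in between the two low guide rails, until it stands against the front of the blower. Then press the start button on the grey control box down with a fingertip and let it go. Leave everything else where it is.

Things in the scene. Friction and masses are not known exactly. Their poses are not given: they have to be found in the camera images.
- bottle: tall slim aluminium bottle, black cap: cylinder 60 mm in diameter up to 165 mm, then neck 32 mm, cap 38 mm, 230 mm high, about 0.25 kg, loose and upright. Origin: centre of its underside, z up. Friction on the table 0.5 to 0.7: it slides when pushed below about 35 mm above the table and tips when pushed much higher; an upright gripper's body may touch it above the fingers
- home (a point): on the table, where the bottle's axis is when it stands touching the blower's front face, midway between the rails. x is level and points straight into the blower (the way to push), y left, z up
- blower: fixed low white box, 220 wide (y) x 110 deep x 100 mm high, with a black slotted front. Origin and axes as point home; front face at x = +30 mm. Two aluminium guide rails on the table, 20 high, 8 mm thick, run from the front at x = +30 out to x = -25 mm, inner faces at y = +42 and -42 mm; the bay between them is open on the side away from the blower, towards the bottle
- start (a joint): the start button's travel, 0 up, 0.006 m fully down; a spring returns it; it needs about 1.5 N to begin to move and 5 N to go fully down
- start_top (a point): centre of the top of the start button (moves with it): a round black push button, 36 mm in diameter, pressed straight down, 78 mm above the table, on top of a fixed grey control box 100 x 80 x 60 mm high with an aluminium collar 52 mm in diameter around the button, at the left or the right side of the table
- mug: plain white mug blank, 80 mm across, 95 mm high, handle at its +y; bystander. Origin: centre of its underside.
- flask: short squat aluminium jar with a black cap, 64 mm across, 105 mm high; bystander. Origin: centre of its underside.
- tape: roll of paper tape lying flat, 72 mm across, 24 mm high; bystander. Origin: centre of its underside.
- parts_box: clear open box, 100 x 80 x 50 mm high; bystander. Origin: centre of its underside.
- tiles: stack of four ceramic tiles, 80 x 80 x 32 mm; bystander. Origin: centre of its underside.
- tumbler: steel cup, 84 mm across at the rim, 130 mm high; bystander. Origin: centre of its underside.
Things that resemble listed ones, but are neither listed nor needed, are in the scene too. What is shaped like the bottle but red is not meant.

How it is judged:
On the way, in this order (a step that is already met when the one before it is completed fails the run):
1. the bottle stands upright against the blower, between the rails (x of bottle in the frame of home above -0.008 m and y of bottle in the frame of home between -0.016 and 0.016 m and angle between bottle's own z axis and vertical below 0.08 rad and height (world z) of bottle below 0.006 m and linear speed of bottle below 0.02 m/s), for 0.2 s.
2. the start button is pressed down (value of joint start above 0.0045 m), for 0.04 s.
At the end, for the whole second after the job is handed in: The bottle stands upright (within 5 degrees) and at rest on the table between the guide rails, within 8 mm of touching the blower's front, and the start button has been pressed (at least 4.5 of its 6 mm) after that and is up again (all of step 1 and value of joint start below 0.002 m).
It fails at once if the bottle is tipped (more than 14 degrees) (angle between bottle's own z axis and vertical above 0.25 rad).
It fails at once if the bottle is lifted off the table (height (world z) of bottle above 0.012 m).
It fails at once if the bottle is gripped hard or rammed (over 30 N from the fingers) (contact force between the fingers and bottle above 30 N).
It fails at once if the start button is pressed before the bottle stands home (value of joint start above 0.003 m and not (x of bottle in the frame of home above -0.008 m and y of bottle in the frame of home between -0.016 and 0.016 m and angle between bottle's own z axis and vertical below 0.08 rad and height (world z) of bottle below 0.006 m)).
It fails at once if another thing is disturbed (moved over 20 mm) (distance of any of mug, flask, tape, parts_box, tiles, tumbler from where it was at the start of the episode above 0.02 m).
It also fails if it takes over 64 s, if anything falls off the work surface, if the arm or the gripper's body presses on something with over 40 N, if the wrist force passes 120 N, or if a joint passes its speed limit or range.

## Working session

There is one attempt and no reset: what is moved stays moved. The work goes in short steps, Python scripts to look and compute and a tool call to move; the robot and the scene stay as the last step left them, time stands still between calls to the robot, and variables do not carry over. Pictures are saved under pics/ and viewed, and the job is handed in when it is done.

Besides the shell and the picture viewer there is one more tool, called after ">>>" in YAML: its name, and indented under it one key for each argument. play_rows: Moves the arm, as the interface text tells. Its arguments: {"type":"object","properties":{"steps":{"type":"array"},"grip_force":{"type":"number"}},"required":["steps"]}

```bash
mkdir -p pics; ls
cat > h.py <<'E'
import numpy as np, cv2, pickle
from plant import ctrl
from scipy.spatial.transform import Rotation as R
def shot(n,f):
    d=ctrl.read_camera(n); cv2.imwrite(f'pics/{f}.png',cv2.cvtColor(d['img'],cv2.COLOR_RGB2BGR)); pickle.dump(d,open(f'{f}.pkl','wb')); return d
def Rm(o):
    o=np.array(o,float)
    return o if o.shape==(3,3) else (R.from_rotvec(o).as_matrix() if o.size==3 else R.from_quat(o).as_matrix())
def pts(d):
    K=np.array(d['intrinsics']); z=d['z_map']; v,u=np.mgrid[:z.shape[0],:z.shape[1]]
    P=np.stack([(u-K[0,2])/K[0,0]*z,-(v-K[1,2])/K[1,1]*z,-z],-1)
    return P@Rm(d['orientation']).T+np.array(d['xyz'])
def ray(d,u,v,h):
    K=np.array(d['intrinsics']); r=Rm(d['orientation'])@np.array([(u-K[0,2])/K[0,0],-(v-K[1,2])/K[1,1],-1.]); o=np.array(d['xyz'])
    return o+r*(h-o[2])/r[2]
E
python3 - <<'E'
from h import *
for n in('scene','side','wrist'):
    d=shot(n,n+'0'); print(n,d['xyz'],d['orientation'],np.array(d['intrinsics']).tolist(),[k for k in d])
print(ctrl.state(),ctrl.hold_point_z)
E
```

```text
pics
scene [1.06350713 0.69895814 0.9140002 ] [0.3219352  0.97404674 2.39161257] [[496.415382977299, 0.0, 277.8385663504013], [0.0, 496.415382977299, 212.8366510167401], [0.0, 0.0, 1.0]] ['img', 'z_map', 'intrinsics', 'xyz', 'orientation']
side [0.22763034 0.56828912 0.66725775] [ 0.32366622 -1.07168627 -2.40071669] [[381.67121371342245, 0.0, 282.2001964442227], [0.0, 381.67121371342245, 211.3478707144819], [0.0, 0.0, 1.0]] ['img', 'z_map', 'intrinsics', 'xyz', 'orientation']
wrist [0.57403557 0.06569698 0.37374317] [-2.68336215e-01  2.72331709e-03  9.06150414e-05] [[325.19226210127806, 0.0, 281.2160983926069], [0.0, 325.19226210127806, 214.75932971227917], [0.0, 0.0, 1.0]] ['img', 'z_map', 'intrinsics', 'xyz', 'orientation']
{'time_s': 0.15, 'q': array([-1.10319731e-01,  3.77871218e-01,  8.00011916e-02,  1.27441033e+00,
        2.64005795e-05,  1.46052294e+00]), 'qd': array([ 0.00136856, -0.0017631 ,  0.00322851, -0.00048951, -0.00041984,
        0.00043664]), 'joint_efforts': array([ 1.00972400e-03, -4.64035428e+01,  2.70170492e+01,  1.39211598e-02,
       -6.30224304e-05,  7.89257683e-06]), 'ee_pos': array([5.74528650e-01, 5.51780078e-05, 2.30615744e-01]), 'tcp_rot': array([-2.22066186e+00, -2.22055892e+00,  1.42398657e-03]), 'wrist_force': array([ 0.0745665 ,  0.02950018, -0.00406784]), 'ft_torque': array([-0.04771481, -0.02519894, -0.07363819]), 'finger_gap': 0.08543194613561118} 0.0187
```

View pics/scene0.png

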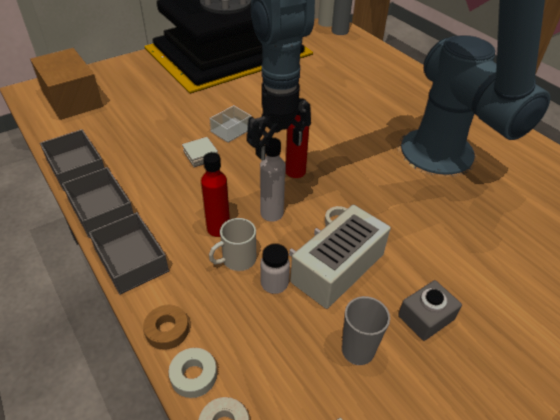

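View pics/side0.png

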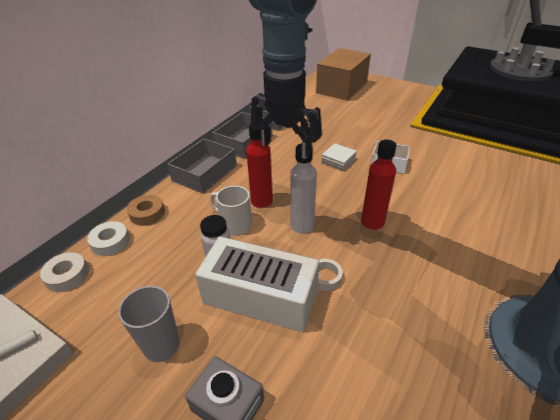

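View pics/wrist0.png

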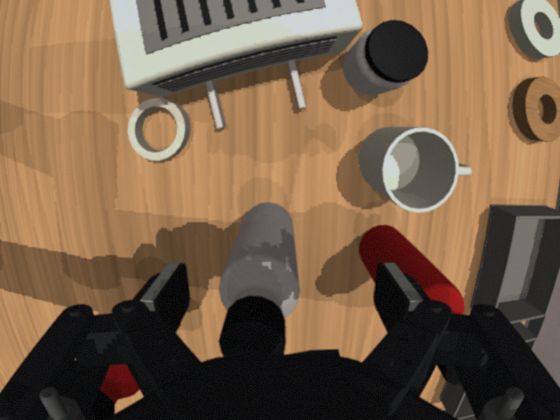

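The wanted silver bottle with a black cap is at scene (272,185). The lookalikes are red bottles at scene (215,195) and (297,145), plus the squat flask at (275,268) and the tumbler at (363,330). The blower is at (342,250). Its rails, in the wrist view at (215,105) and (297,85), face the bottle. The control box is at (430,308), with its button at (434,298).

```bash
cat > m.py <<'E'
from h import *
def circ(p):
    A=np.c_[2*p,np.ones(len(p))]; s=np.linalg.lstsq(A,(p**2).sum(1),rcond=None)[0]; return s[:2],np.sqrt(s[2]+s[:2]@s[:2])
def region(d,u0,v0,u1,v1,h0,h1):
    P=pts(d); m=np.zeros(P.shape[:2],bool); m[v0:v1,u0:u1]=1; m&=(d['z_map']>0)&(P[...,2]>h0)&(P[...,2]<h1); return P[m]
E
python3 - <<'E'
from m import *
L=lambda f:pickle.load(open(f+'.pkl','rb'))
s=L('scene0');t=L('side0')
def rep(n,p): 
    print(n,len(p),p.min(0).round(3),p.max(0).round(3),end=' ')
    c,r=circ(p[:,:2]); print('circ',c.round(4),round(r,4))
for d,b in((s,(255,155,288,225)),(t,(285,165,320,240))):
    for h in((.02,.06),(.06,.10),(.10,.15)):
        rep('bottle',region(d,*b,*h))
for d,b in((s,(285,200,395,310)),(t,(190,235,330,330))):
    p=region(d,*b,.096,.108); r=cv2.minAreaRect(p[:,:2].astype(np.float32)*1000); print('blower top',r,cv2.boxPoints(r).round(0).tolist(),np.median(p[:,2]))
for d,b in((s,(395,280,465,340)),(t,(185,355,270,419))):
    p=region(d,*b,.0555,.064); r=cv2.minAreaRect(p[:,:2].astype(np.float32)*1000); print('box top',r)
    p=region(d,*b,.0745,.084); rep('btn',p)
    print(np.median(p,0))
for n,d,b in(('mug',s,(218,218,260,272)),('flask',s,(258,240,295,295)),('red1',s,(200,165,232,240)),('red2',s,(285,115,310,182)),('tumbler',s,(340,300,390,365)),('tapewhite',t,(315,255,345,295)),('tape_scene',s,(325,205,350,225))):
    rep(n,region(d,*b,.012,.25))
I=[cv2.imread(f'pics/{f}0.png') for f in('scene','side')]
a=cv2.resize(I[0][130:240,180:340],None,fx=2.5,fy=2.5);b=cv2.resize(I[1][120:290,200:400],None,fx=2,fy=2)
c=np.zeros((345,800,3),np.uint8);c[:275,:400]=a;c[:340,400:]=b;cv2.imwrite('pics/crop.png',c)
E
```

```text
bottle 302 [ 0.438 -0.165  0.02 ] [ 0.592 -0.017  0.06 ] circ [ 0.5221 -0.1054] 0.0934
bottle 298 [ 0.44  -0.165  0.06 ] [ 0.592 -0.017  0.1  ] circ [ 0.522  -0.1016] 0.0904
bottle 382 [ 0.536 -0.059  0.1  ] [ 0.591 -0.015  0.15 ] circ [ 0.5609 -0.0477] 0.0285
bottle 293 [ 0.527 -0.054  0.02 ] [ 0.578 -0.015  0.06 ] circ [ 0.5572 -0.0459] 0.0291
bottle 310 [ 0.527 -0.058  0.06 ] [ 0.579 -0.015  0.1  ] circ [ 0.5573 -0.0461] 0.0291
bottle 433 [ 0.527 -0.057  0.1  ] [ 0.578 -0.014  0.15 ] circ [ 0.5574 -0.0457] 0.029
blower top ((530.4669799804688, 229.9406280517578), (241.71319580078125, 234.19577026367188), 13.167208671569824) [[386.0, 316.0], [439.0, 88.0], [675.0, 143.0], [621.0, 371.0]] 0.10207182408879023
blower top ((536.7322998046875, 190.86322021484375), (240.4195098876953, 110.13491821289062), 12.818743705749512) [[407.0, 218.0], [432.0, 110.0], [666.0, 164.0], [642.0, 271.0]] 0.10148749852743988
box top ((454.94915771484375, 395.4412841796875), (101.33431243896484, 80.4232406616211), 0.8576307892799377)
btn 202 [0.436 0.373 0.075] [0.479 0.419 0.084] circ [0.4576 0.3956] 0.0147
[0.45967715 0.39711718 0.08162964]
box top ((451.65509033203125, 397.5721435546875), (99.61429595947266, 79.89846801757812), 1.0394163131713867)
btn 431 [0.432 0.375 0.075] [0.474 0.42  0.084] circ [0.4512 0.3981] 0.0135
[0.45022669 0.39901965 0.08219596]
mug 1674 [ 0.666 -0.06   0.012] [0.763 0.076 0.1  ] circ [0.7103 0.0239] 0.0426
flask 1355 [0.593 0.09  0.012] [0.71  0.173 0.111] circ [0.6655 0.1338] 0.0365
red1 1747 [ 0.675 -0.094  0.013] [0.746 0.042 0.224] circ [ 0.7214 -0.0331] 0.0333
red2 902 [ 0.39  -0.169  0.012] [0.535 0.011 0.25 ] circ [ 0.4732 -0.0739] 0.0784
tumbler 2370 [0.586 0.333 0.012] [0.672 0.415 0.134] circ [0.6299 0.3748] 0.0369
tapewhite 486 [0.397 0.037 0.012] [0.46  0.147 0.102] circ [0.4383 0.0871] 0.0388
tape_scene 376 [0.403 0.035 0.012] [0.526 0.16  0.106] circ [0.4596 0.0959] 0.0532
```

View pics/crop.png

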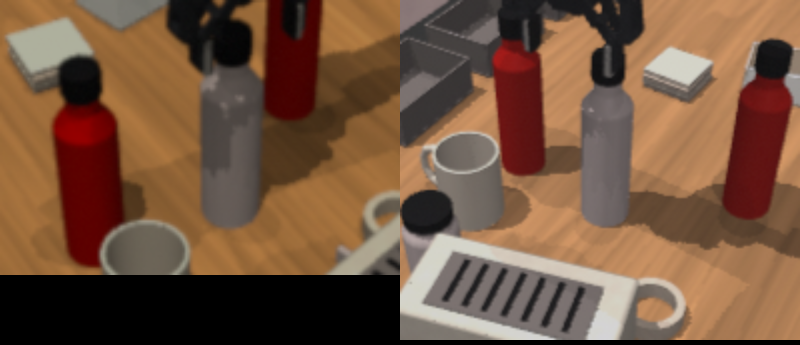

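The crop confirms the choice: the middle bottle is silver and its neighbours are red. Next I measure the blower and rails more carefully, including from the wrist camera.

```bash
cat >> m.py <<'E'
def wpts(d):
    K=np.array(d['intrinsics']);z=d['z_map'];v,u=np.mgrid[:z.shape[0],:z.shape[1]]
    q=cv2.fisheye.undistortPoints(np.stack([u,v],-1).reshape(-1,1,2).astype(np.float64),K,np.zeros(4)).reshape(*z.shape,2)
    P=np.stack([q[...,0]*z,-q[...,1]*z,-z],-1)
    return P@Rm(d['orientation']).T+np.array(d['xyz'])
E
python3 - <<'E'
from m import *
L=lambda f:pickle.load(open(f+'.pkl','rb'))
s=L('scene0');t=L('side0');w=L('wrist0')
def box(n,d,P,poly,h0,h1):
    m=np.zeros(P.shape[:2],np.uint8); x0,y0,x1,y1=poly; m[y0:y1,x0:x1]=1
    hsv=cv2.cvtColor(d['img'],cv2.COLOR_RGB2HSV)
    mm=((m>0)&(d['z_map']>0)&(P[...,2]>h0)&(P[...,2]<h1)).astype(np.uint8)
    k,lab,st,_=cv2.connectedComponentsWithStats(cv2.morphologyEx(mm,cv2.MORPH_OPEN,np.ones((3,3))))
    i=1+np.argmax(st[1:,4]); p=P[lab==i]; r=cv2.minAreaRect((p[:,:2]*1000).astype(np.float32))
    print(n,len(p),np.median(p[:,2]).round(4),np.round(r[0],1),np.round(r[1],1),round(r[2],2),cv2.boxPoints(r).round(0).tolist())
box('scene',s,pts(s),(285,200,395,310),.0985,.106)
box('side',t,pts(t),(190,235,330,330),.0985,.106)
W=wpts(w)
box('wrist',w,W,(100,0,362,100),.0975,.106)
for b in((200,78,230,132),(285,60,312,112)): box('rail',w,W,b,.015,.026)
for n,P,b in(('wrist',W,None),):
    for h in((.04,.08),(.08,.13)):
        m=np.zeros(P.shape[:2],bool);m[200:300,215:310]=1;m&=(P[...,2]>h[0])&(P[...,2]<h[1])&(w['z_map']>0); p=P[m]; print(len(p),p.min(0).round(3),p.max(0).round(3),circ(p[:,:2]))
    print('table',np.median(W[150:200,250:340,2]))
# red2, red1 from side
for n,b in(('red2',(365,165,395,228)),('red1',(247,145,272,205))): p=region(t,*b,.03,.15); print(n,circ(p[:,:2]),p.min(0),p.max(0))
p=region(t,315,255,345,295,.012,.03);print('tape',circ(p[:,:2]))
E
```

```text
scene 3286 0.1022 [529.8 186.4] [218.7 108.4] 13.21 [[411.0, 214.0], [436.0, 109.0], [649.0, 159.0], [624.0, 264.0]]
side 4586 0.1017 [526.3 188.1] [216.5 107.6] 13.12 [[409.0, 216.0], [433.0, 111.0], [644.0, 160.0], [620.0, 265.0]]
wrist 13317 0.1012 [527.7 176.6] [217.7  94.1] 12.69 [[411.0, 199.0], [432.0, 107.0], [644.0, 155.0], [624.0, 246.0]]
rail 371 0.0204 [500.   93.4] [ 8.8 55.2] 14.3 [[489.0, 119.0], [503.0, 66.0], [511.0, 68.0], [497.0, 121.0]]
rail 385 0.0204 [589.3 114.4] [ 8.7 55.1] 13.13 [[579.0, 140.0], [591.0, 87.0], [600.0, 89.0], [587.0, 142.0]]
535 [ 0.529 -0.049  0.04 ] [ 0.587 -0.02   0.08 ] (array([ 0.55706719, -0.05003181]), np.float64(0.02990173391511982))
1039 [ 0.529 -0.047  0.08 ] [ 0.587 -0.019  0.13 ] (array([ 0.55705744, -0.05004471]), np.float64(0.029889497064673438))
table 0.000701285401995877
red2 (array([ 0.41009409, -0.14811483]), np.float64(0.029018765145424324)) [ 0.38031078 -0.15443831  0.03014274] [ 0.43791141 -0.11603445  0.14998258]
red1 (array([ 0.73789908, -0.07194453]), np.float64(0.06276704610910107)) [ 0.66364345 -0.24121711  0.0302959 ] [0.86058248 0.0321606  0.14992328]
tape (array([0.43323606, 0.07796504]), np.float64(0.032670721831538116))
```

Blower yaw is 13.1° and home is about (0.545, 0.102). The bottle is at about (0.557, -0.049), 23 mm to the left of the home axis. Plan: tilt the tool about 30° so the gripper body leans back, half-close the fingers as a cradle, and push low. First I move up and behind the bottle at a safe height.

>>> play_rows:
  steps: [0.026, 0, 0, -0.04, 0, 0, 0, 0.026, 0, 0, -0.04, 0, 0, 0, 0.026, 0, 0, -0.04, 0, 0, 0, 0.026, 0, 0, 0, 0, 0, -6.5, 0.026, 0, 0, 0, 0, 0, -6.6, 0.026, -0.045, -0.009, 0, 0, 0, 0, 0.026, -0.045, -0.009, 0, 0, 0, 0, 0.026, -0.045, -0.009, 0, 0, 0, 0]

```text
time_s: 0.95
ee_pos: [0.5792, -0.1386, 0.3511]
tcp_rot: [-1.952, -2.461, 0.0]
wrist_force: [0.4, -0.0, -0.1]
finger_gap: 0.0261
```

>>> play_rows:
  steps: [0.026, 0, 0, 0, 0, 7.5, 0, 0.026, 0, 0, 0, 0, 7.5, 0, 0.026, 0, 0, 0, 0, 7.5, 0, 0.026, 0, 0, 0, 0, 7.5, 0, 0.026, 0, 0, 0, 0, 0, 0, 0.026, 0, 0, 0, 0, 0, 0, 0.026, 0, 0, 0, 0, 0, 0, 0.026, 0, 0, 0, 0, 0, 0]

```text
time_s: 1.75
ee_pos: [0.5755, -0.1337, 0.3497]
tcp_rot: [-1.68, -2.118, -0.452]
wrist_force: [0.2, 1.3, -0.3]
finger_gap: 0.0261
```

```bash
cat > st.py <<'E'
from h import *
s=ctrl.state(); r=Rm(s['tcp_rot']); print(s['time_s'],s['ee_pos'].round(4),'F',s['wrist_force'].round(2),'gap',round(s['finger_gap'],4)); print('tool xyz cols',r.round(3).tolist()); print('q',s['q'].round(3))
e=s['ee_pos']; H=np.array([.5455,.1015]); p=np.array([-.2267,.974]); l=np.array([-.974,-.2267]); print('in home: x %.4f y %.4f'%((e[:2]-H)@p,(e[:2]-H)@l))
E
python3 - <<'E'
import st
from m import *
a=shot('scene','scene1')['img'];b=shot('side','side1')['img']
t=pickle.load(open('side1.pkl','rb'));P=pts(t)
s=pickle.load(open('scene1.pkl','rb'))
for P,d in((pts(t),t),(pts(s),s)):
    m=(d['z_map']>0)&(P[...,0]>.3)&(P[...,0]<.75)&(P[...,2]>.245)&(P[...,1]<.05)&(P[...,1]>-.5)
    p=P[m]
    for x in np.arange(.3,.75,.05):
        q=p[(p[:,0]>x)&(p[:,0]<x+.05)]
        if len(q)>5: print(x.round(2),len(q),q.min(0).round(3),q.max(0).round(3))
E
```

```text
1.75 [ 0.5755 -0.1337  0.3497] F [ 0.23  1.26 -0.29] gap 0.0261
tool xyz cols [[-0.199, 0.974, -0.107], [0.846, 0.226, 0.484], [0.495, 0.006, -0.869]]
q [-0.531  0.79   0.965  2.116  0.371  0.74 ]
in home: x -0.2359 y 0.0241
0.3 443 [0.3   0.037 0.48 ] [0.35  0.05  0.554]
0.35 357 [0.35  0.017 0.507] [0.381 0.048 0.55 ]
0.5 389 [ 0.52  -0.201  0.363] [ 0.55  -0.138  0.456]
0.55 1675 [ 0.55  -0.214  0.348] [ 0.6   -0.119  0.485]
0.6 620 [ 0.6   -0.182  0.364] [ 0.646 -0.126  0.482]
0.3 317 [0.302 0.015 0.44 ] [0.35  0.05  0.536]
0.35 301 [ 0.35  -0.002  0.496] [0.379 0.048 0.537]
0.5 280 [ 0.522 -0.196  0.391] [ 0.55  -0.154  0.451]
0.55 1205 [ 0.55  -0.196  0.347] [ 0.6   -0.122  0.509]
0.6 1506 [ 0.6   -0.227  0.353] [ 0.65  -0.125  0.511]
0.65 26 [ 0.65  -0.177  0.423] [ 0.653 -0.154  0.44 ]
```

View pics/scene1.png

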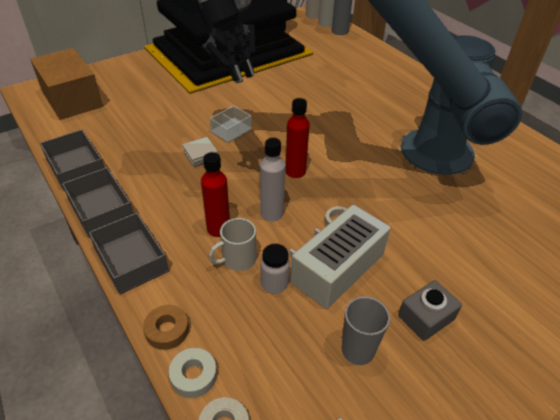

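View pics/side1.png

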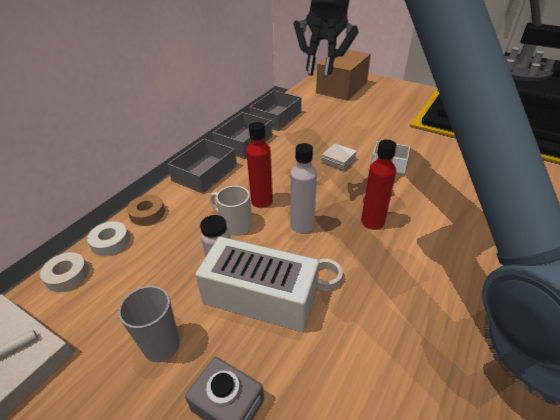

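Run:
```python
from m import *
s=pickle.load(open('scene1.pkl','rb'));t=pickle.load(open('side1.pkl','rb'))
print('pbox',ray(s,231,124,.04),ray(t,391,157,.04),'tiles',ray(s,200,150,.032),ray(t,339,155,.032))
```

```text
pbox [ 0.47684393 -0.39522699  0.04      ] [ 0.45550943 -0.39339714  0.04      ] tiles [ 0.60903422 -0.34313391  0.032     ] [ 0.59574424 -0.33881719  0.032     ]
```

>>> play_rows:
  steps: [0.026, -0.014, 0, 0.025, 0, 0, 0, 0.026, -0.014, 0, 0.025, 0, 0, 0, 0.026, -0.014, 0, 0.025, 0, 0, 0, 0.026, -0.014, 0, 0.025, 0, 0, 0, 0.026, -0.014, 0, 0.025, 0, 0, 0, 0.026, -0.014, 0, 0.025, 0, 0, 0, 0.026, 0, 0, 0, 0, 0, 0, 0.026, 0, 0, 0, 0, 0, 0]

```text
time_s: 2.65
ee_pos: [0.576, -0.1327, 0.1766]
tcp_rot: [-1.68, -2.114, -0.452]
wrist_force: [1.3, -0.7, 0.7]
finger_gap: 0.0264
```

Run:
```python
import st
from m import *
a=shot('scene','scene2')['img'];b=shot('side','side2')['img'];cv2.imwrite('pics/two2.png',cv2.cvtColor(np.hstack([a[:300,100:500],b[:300,160:560]]),cv2.COLOR_RGB2BGR))
```

```text
2.65 [ 0.576  -0.1327  0.1766] F [ 1.34 -0.66  0.72] gap 0.0264
tool xyz cols [[-0.197, 0.974, -0.108], [0.845, 0.225, 0.486], [0.498, 0.004, -0.867]]
q [-0.53   0.733  0.405  1.615  0.373  0.742]
in home: x -0.2350 y 0.0234
```

View pics/two2.png

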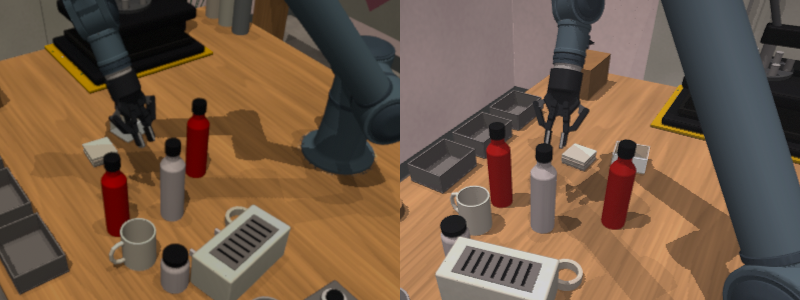

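>>> play_rows:
  steps: [0.026, -0.013, 0, 0.0225, 0, 0, 0, 0.026, -0.013, 0, 0.0225, 0, 0, 0, 0.026, -0.013, 0, 0.0225, 0, 0, 0, 0.026, -0.013, 0, 0.0225, 0, 0, 0, 0.026, -0.013, 0, 0.0225, 0, 0, 0, 0.026, -0.01, 0, 0.0173, 0, 0, 0, 0.026, 0, 0, 0, 0, 0, 0, 0.026, 0, 0, 0, 0, 0, 0]

```text
time_s: 3.55
ee_pos: [0.5779, -0.1342, 0.0269]
tcp_rot: [-1.682, -2.116, -0.453]
wrist_force: [-0.3, 0.5, -0.2]
finger_gap: 0.026
```

Run:
```python
import st
from m import *
a=shot('scene','scene3')['img'];b=shot('side','side3')['img'];cv2.imwrite('pics/two3.png',cv2.cvtColor(np.hstack([a[:300,100:500],b[:300,160:560]]),cv2.COLOR_RGB2BGR))
shot('wrist','wrist3')
```

```text
3.55 [ 0.5779 -0.1342  0.0269] F [-0.35  0.51 -0.2 ] gap 0.026
tool xyz cols [[-0.197, 0.975, -0.107], [0.845, 0.224, 0.485], [0.496, 0.006, -0.868]]
q [-0.53   0.835  0.201  1.307  0.373  0.742]
in home: x -0.2370 y 0.0218
```

View pics/two3.png

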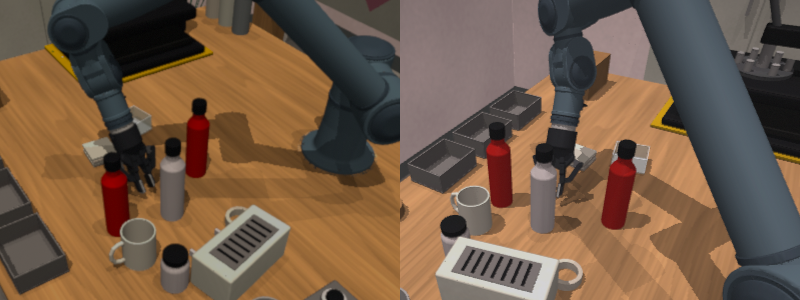

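View pics/wrist3.png

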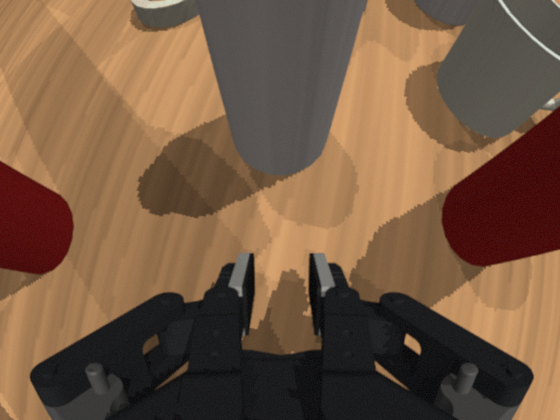

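>>> play_rows:
  steps: [0.026, -0.0033, 0, 0.0057, 0, 0, 0, 0.026, -0.0033, 0, 0.0057, 0, 0, 0, 0.026, 0.0056, 0, 0.0032, 0, 0, 0, 0.026, 0.0056, 0, 0.0032, 0, 0, 0, 0.026, 0.0056, 0, 0.0032, 0, 0, 0, 0.026, 0.0056, 0, 0.0032, 0, 0, 0, 0.026, 0.0056, 0, 0.0032, 0, 0, 0, 0.026, 0.0026, 0, 0.0015, 0, 0, 0]

```text
time_s: 4.5
ee_pos: [0.569, -0.0986, 0.0125]
tcp_rot: [-1.68, -2.115, -0.452]
wrist_force: [0.2, -0.0, 1.1]
finger_gap: 0.0261
```

Run:
```python
import st
from m import *
shot('wrist','wrist4')
```

```text
4.5 [ 0.569  -0.0986  0.0125] F [ 0.21 -0.01  1.06] gap 0.0261
tool xyz cols [[-0.197, 0.974, -0.108], [0.845, 0.225, 0.485], [0.497, 0.004, -0.868]]
q [-0.49   0.804  0.097  1.221  0.387  0.782]
in home: x -0.2002 y 0.0225
```

View pics/wrist4.png

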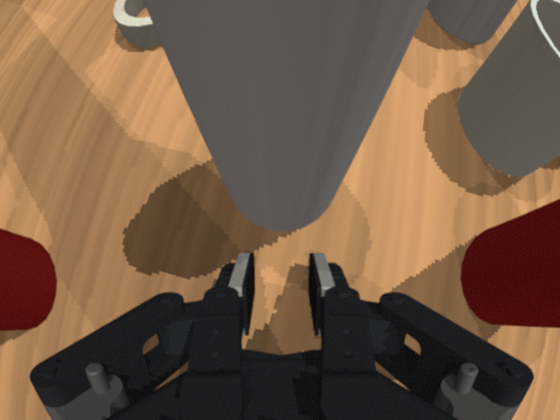

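>>> play_rows:
  steps: [0.026, 0.0035, 0, 0.002, 0, 0, 0, 0.026, 0.0035, 0, 0.002, 0, 0, 0, 0.026, 0.0035, 0, 0.002, 0, 0, 0, 0.026, 0.0026, 0, 0.0015, 0, 0, 0, 0.026, 0.0026, 0, 0.0015, 0, 0, 0, 0.026, 0.0026, 0, 0.0015, 0, 0, 0, 0.026, 0.0026, 0, 0.0015, 0, 0, 0, 0.026, 0.0026, 0, 0.0015, 0, 0, 0]

```text
time_s: 5.35
ee_pos: [0.5632, -0.0731, 0.0122]
tcp_rot: [-1.681, -2.115, -0.452]
wrist_force: [0.2, -0.8, 0.3]
finger_gap: 0.0257
```

```bash
cat > look.py <<'E'
import st,sys
from m import *
n=sys.argv[1]
t=shot('side','side'+n);w=shot('wrist','wrist'+n)
P=pts(t)
# silver bottle: grey low-saturation points tall, in corridor
hsv=cv2.cvtColor(t['img'],cv2.COLOR_RGB2HSV)
H=np.array([.5455,.1015]);p=np.array([-.2267,.974]);l=np.array([-.974,-.2267])
X=(P[...,:2]-H)@p;Y=(P[...,:2]-H)@l
cs=[]
for h in((.03,.07),(.07,.11),(.11,.15)):
    m=(t['z_map']>0)&(hsv[...,1]<70)&(hsv[...,2]>60)&(P[...,2]>h[0])&(P[...,2]<h[1])&(abs(Y)<.07)&(X>-.2)&(X<.029)
    q=np.c_[X[m],Y[m]]
    if len(q)<20: print(h,len(q));continue
    c,r=circ(q); print(h,len(q),'bottle home xy',c.round(4),'r',round(r,4))
a=cv2.cvtColor(np.hstack([t['img'][120:,160:440],w['img'][:300,:]]) if 0 else t['img'][100:340,160:440],cv2.COLOR_RGB2BGR)
b=cv2.resize(cv2.cvtColor(w['img'],cv2.COLOR_RGB2BGR),(320,240));cv2.imwrite(f'pics/l{n}.png',np.hstack([a,b]))
E
python3 look.py 5
```

```text
5.35 [ 0.5632 -0.0731  0.0122] F [ 0.15 -0.85  0.26] gap 0.0257
tool xyz cols [[-0.197, 0.975, -0.108], [0.845, 0.224, 0.485], [0.497, 0.004, -0.868]]
q [-0.458  0.774  0.036  1.178  0.398  0.815]
in home: x -0.1741 y 0.0223
(0.03, 0.07) 297 bottle home xy [-0.1368  0.0227] r 0.0289
(0.07, 0.11) 334 bottle home xy [-0.1592  0.0157] r 0.0498
(0.11, 0.15) 353 bottle home xy [-0.1369  0.0225] r 0.029
```

View pics/l5.png

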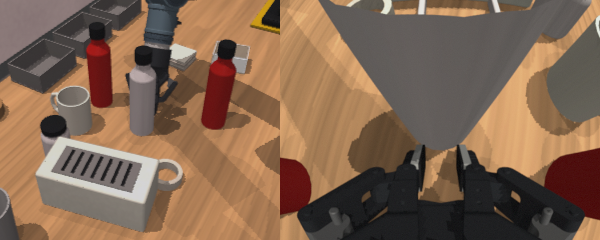

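>>> play_rows:
  steps: [0.026, 0.0035, 0.0008, 0.002, 0, 0, 0, 0.026, 0.0043, 0.0012, 0.0025, 0, 0, 0, 0.026, 0.0043, 0.0012, 0.0025, 0, 0, 0, 0.026, 0.0043, 0.0012, 0.0025, 0, 0, 0, 0.026, 0.0043, 0.0012, 0.0025, 0, 0, 0, 0.026, 0.0043, 0.0012, 0.0025, 0, 0, 0, 0.026, 0.0043, 0.0012, 0.0025, 0, 0, 0, 0.026, 0.0035, 0.0008, 0.002, 0, 0, 0]

```text
time_s: 6.25
ee_pos: [0.5632, -0.0337, 0.0121]
tcp_rot: [-1.681, -2.115, -0.452]
wrist_force: [-0.5, -1.6, 1.1]
finger_gap: 0.0262
```

```bash
python3 look.py 6
```

```text
6.25 [ 0.5632 -0.0337  0.0121] F [-0.54 -1.64  1.07] gap 0.0262
tool xyz cols [[-0.197, 0.974, -0.108], [0.845, 0.225, 0.485], [0.497, 0.004, -0.868]]
q [-0.401  0.745 -0.018  1.129  0.417  0.873]
in home: x -0.1357 y 0.0134
(0.03, 0.07) 302 bottle home xy [-0.0986  0.0139] r 0.0292
(0.07, 0.11) 391 bottle home xy [-0.1354  0.0099] r 0.0628
(0.11, 0.15) 365 bottle home xy [-0.1109  0.0105] r 0.04
```

View pics/l6.png

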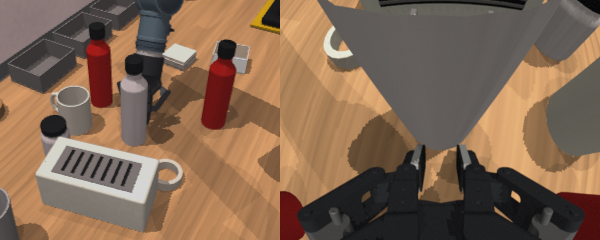

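>>> play_rows:
  steps: [0.026, 0.0035, 0.001, 0.002, 0, 0, 0, 0.026, 0.0043, 0.0015, 0.0025, 0, 0, 0, 0.026, 0.0043, 0.0015, 0.0025, 0, 0, 0, 0.026, 0.0043, 0.0015, 0.0025, 0, 0, 0, 0.026, 0.0043, 0.0015, 0.0025, 0, 0, 0, 0.026, 0.0043, 0.0015, 0.0025, 0, 0, 0, 0.026, 0.0043, 0.0015, 0.0025, 0, 0, 0, 0.026, 0.0035, 0.001, 0.002, 0, 0, 0]

```text
time_s: 7.15
ee_pos: [0.5655, 0.0057, 0.012]
tcp_rot: [-1.681, -2.115, -0.452]
wrist_force: [-0.3, -1.0, 0.8]
finger_gap: 0.0256
```

```bash
python3 look.py 7
```

```text
7.15 [0.5655 0.0057 0.012 ] F [-0.3  -0.98  0.81] gap 0.0256
tool xyz cols [[-0.197, 0.974, -0.108], [0.845, 0.225, 0.485], [0.497, 0.004, -0.868]]
q [-0.34   0.724 -0.058  1.083  0.435  0.937]
in home: x -0.0978 y 0.0023
(0.03, 0.07) 309 bottle home xy [-0.0614  0.0026] r 0.0295
(0.07, 0.11) 398 bottle home xy [-0.0986 -0.0037] r 0.0639
(0.11, 0.15) 386 bottle home xy [-0.0776 -0.0023] r 0.0443
```

View pics/l7.png

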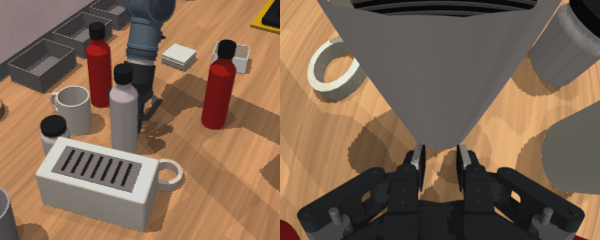

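>>> play_rows:
  steps: [0.026, 0.0035, 0.0003, 0.002, 0, 0, 0, 0.026, 0.0043, 0.0003, 0.0025, 0, 0, 0, 0.026, 0.0043, 0.0003, 0.0025, 0, 0, 0, 0.026, 0.0043, 0.0003, 0.0025, 0, 0, 0, 0.026, 0.0043, 0.0003, 0.0025, 0, 0, 0, 0.026, 0.0043, 0.0003, 0.0025, 0, 0, 0, 0.026, 0.0043, 0.0003, 0.0025, 0, 0, 0, 0.026, 0.0035, 0.0003, 0.002, 0, 0, 0]

```text
time_s: 8.05
ee_pos: [0.5592, 0.0431, 0.0118]
tcp_rot: [-1.681, -2.115, -0.452]
wrist_force: [-0.4, -1.2, 1.0]
finger_gap: 0.0261
```

```bash
python3 look.py 8
```

```text
8.05 [0.5592 0.0431 0.0118] F [-0.41 -1.19  1.  ] gap 0.0261
tool xyz cols [[-0.197, 0.974, -0.108], [0.845, 0.225, 0.485], [0.497, 0.004, -0.868]]
q [-0.285  0.695 -0.115  1.031  0.45   0.996]
in home: x -0.0599 y -0.0001
(0.03, 0.07) 109 bottle home xy [-0.0317 -0.0032] r 0.0363
(0.07, 0.11) 419 bottle home xy [-0.062 -0.008] r 0.0653
(0.11, 0.15) 401 bottle home xy [-0.0319 -0.0029] r 0.037
```

View pics/l8.png

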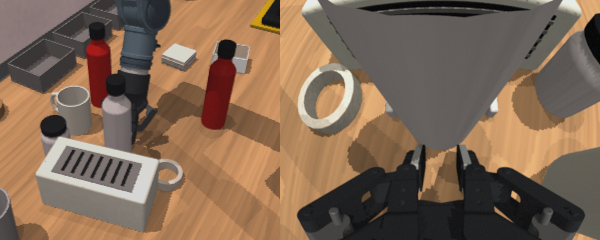

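>>> play_rows:
  steps: [0.026, 0.0018, 0, 0.001, 0, 0, 0, 0.026, 0.0018, 0, 0.001, 0, 0, 0, 0.026, 0.0018, 0, 0.001, 0, 0, 0, 0.026, 0.0018, 0, 0.001, 0, 0, 0, 0.026, 0.0018, 0, 0.001, 0, 0, 0, 0.026, 0.0018, 0, 0.001, 0, 0, 0, 0.026, 0.0018, 0, 0.001, 0, 0, 0, 0.026, 0.0018, 0, 0.001, 0, 0, 0]

```text
time_s: 8.95
ee_pos: [0.5555, 0.0589, 0.012]
tcp_rot: [-1.681, -2.114, -0.452]
wrist_force: [0.4, -1.2, -0.3]
finger_gap: 0.0258
```

>>> play_rows:
  steps: [0.026, 0.0005, 0, 0.0003, 0, 0, 0, 0.026, 0.0005, 0, 0.0003, 0, 0, 0, 0.026, 0.0005, 0, 0.0003, 0, 0, 0, 0.026, 0.0005, 0, 0.0003, 0, 0, 0, 0.026, 0.0005, 0, 0.0003, 0, 0, 0, 0.026, 0.0005, 0, 0.0003, 0, 0, 0, 0.026, 0, 0, 0, 0, 0, 0, 0.026, 0, 0, 0, 0, 0, 0]

```text
time_s: 9.75
ee_pos: [0.5548, 0.0621, 0.012]
tcp_rot: [-1.681, -2.114, -0.452]
wrist_force: [0.3, -0.3, -1.0]
finger_gap: 0.026
```

```bash
python3 look.py 9
```

```text
9.75 [0.5548 0.0621 0.012 ] F [ 0.34 -0.26 -0.97] gap 0.026
tool xyz cols [[-0.197, 0.975, -0.108], [0.845, 0.224, 0.485], [0.497, 0.004, -0.868]]
q [-0.256  0.679 -0.145  1.003  0.458  1.027]
in home: x -0.0404 y -0.0002
(0.03, 0.07) 17
(0.07, 0.11) 319 bottle home xy [-0.0432 -0.0083] r 0.0654
(0.11, 0.15) 417 bottle home xy [-0.0097 -0.0023] r 0.0347
```

View pics/l9.png

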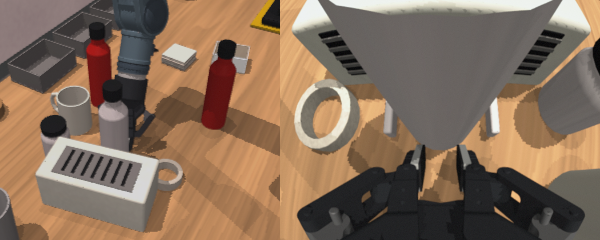

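>>> play_rows:
  steps: [0.026, 0.0005, 0, 0.0003, 0, 0, 0, 0.026, 0.0005, 0, 0.0003, 0, 0, 0, 0.026, 0.0005, 0, 0.0003, 0, 0, 0, 0.026, 0.0005, 0, 0.0003, 0, 0, 0, 0.026, 0.0005, 0, 0.0003, 0, 0, 0, 0.026, 0, 0, 0, 0, 0, 0, 0.026, 0, 0, 0, 0, 0, 0, 0.026, 0, 0, 0, 0, 0, 0]

```text
time_s: 10.65
ee_pos: [0.5541, 0.065, 0.0119]
tcp_rot: [-1.681, -2.114, -0.452]
wrist_force: [0.2, -0.7, -0.1]
finger_gap: 0.0261
```

```bash
python3 st.py
python3 - <<'E'
from m import *
w=shot('wrist','wrist10')
E
```

```text
10.65 [0.5541 0.065  0.0119] F [ 0.23 -0.74 -0.12] gap 0.0261
tool xyz cols [[-0.197, 0.975, -0.108], [0.845, 0.224, 0.485], [0.497, 0.004, -0.868]]
q [-0.252  0.677 -0.15   0.999  0.459  1.032]
in home: x -0.0375 y -0.0001
```

View pics/wrist10.png

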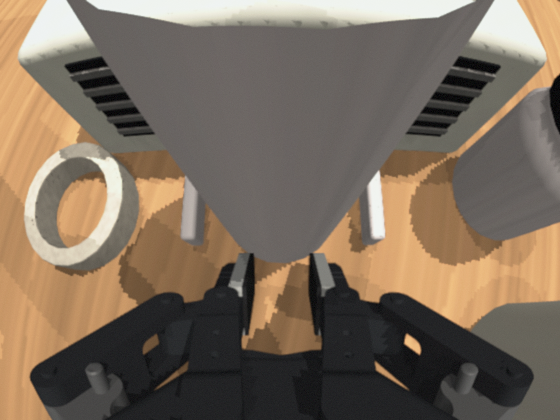

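>>> play_rows:
  steps: [0.026, 0.0005, 0, 0.0003, 0, 0, 0, 0.026, 0.0005, 0, 0.0003, 0, 0, 0, 0.026, 0.0005, 0, 0.0003, 0, 0, 0, 0.026, 0, 0, 0, 0, 0, 0, 0.026, 0, 0, 0, 0, 0, 0, 0.026, 0, 0, 0, 0, 0, 0, 0.026, 0, 0, 0, 0, 0, 0, 0.026, 0, 0, 0, 0, 0, 0]

```text
time_s: 11.5
ee_pos: [0.5537, 0.0667, 0.0119]
tcp_rot: [-1.681, -2.114, -0.452]
wrist_force: [1.4, -1.8, -0.1]
finger_gap: 0.0263
```

>>> play_rows:
  steps: [0.026, 0.0005, 0, 0.0003, 0, 0, 0, 0.026, 0.0005, 0, 0.0003, 0, 0, 0, 0.026, 0.0005, 0, 0.0003, 0, 0, 0, 0.026, 0, 0, 0, 0, 0, 0, 0.026, 0, 0, 0, 0, 0, 0, 0.026, 0, 0, 0, 0, 0, 0, 0.026, 0, 0, 0, 0, 0, 0, 0.026, 0, 0, 0, 0, 0, 0]

```text
time_s: 12.3
ee_pos: [0.5534, 0.0684, 0.0118]
tcp_rot: [-1.681, -2.114, -0.452]
wrist_force: [1.2, -0.7, 1.0]
finger_gap: 0.0256
```

>>> play_rows:
  steps: [0.026, 0.0005, 0, 0.0003, 0, 0, 0, 0.026, 0.0005, 0, 0.0003, 0, 0, 0, 0.026, 0.0005, 0, 0.0003, 0, 0, 0, 0.026, 0, 0, 0, 0, 0, 0, 0.026, 0, 0, 0, 0, 0, 0, 0.026, 0, 0, 0, 0, 0, 0, 0.026, 0, 0, 0, 0, 0, 0, 0.026, 0, 0, 0, 0, 0, 0]

```text
time_s: 13.1
ee_pos: [0.5533, 0.0696, 0.0118]
tcp_rot: [-1.682, -2.115, -0.452]
wrist_force: [0.4, -3.8, 1.0]
finger_gap: 0.0263
```

```bash
python3 st.py
python3 - <<'E'
from m import *
H=np.array([.5455,.1015]);p=np.array([-.2267,.974]);l=np.array([-.974,-.2267])
for n,f in(('side',pts),('scene',pts),('wrist',wpts)):
    d=shot(n,n+'11');P=f(d);X=(P[...,:2]-H)@p;Y=(P[...,:2]-H)@l;hsv=cv2.cvtColor(d['img'],cv2.COLOR_RGB2HSV)
    m=(d['z_map']>0)&(P[...,2]>.125)&(P[...,2]<.15)&(abs(Y)<.034)&(X>-.05)&(X<.06)&(hsv[...,2]>50)
    q=np.c_[X[m],Y[m]]; print(n,len(q)); 
    if len(q)>20: print(circ(q),q.min(0),q.max(0))
    m=(d['z_map']>0)&(P[...,2]>.098)&(P[...,2]<.106)&(abs(Y)>.045)&(abs(Y)<.1)&(X>-.01)&(X<.15); print('front edge',np.percentile(X[m],[0,1,3,10]))
s=pickle.load(open('scene11.pkl','rb'))['img'];t=pickle.load(open('side11.pkl','rb'))['img']
c=np.hstack([cv2.resize(s[90:320,180:410],(400,400)),cv2.resize(t[140:340,170:370],(400,400))]);cv2.imwrite('pics/c11.png',c[...,::-1])
E
```

```text
13.1 [0.5533 0.0696 0.0118] F [ 0.38 -3.83  1.  ] gap 0.0263
tool xyz cols [[-0.197, 0.975, -0.107], [0.846, 0.224, 0.485], [0.496, 0.005, -0.868]]
q [-0.244  0.673 -0.157  0.991  0.46   1.04 ]
in home: x -0.0329 y -0.0003
side 266
(array([ 0.00349915, -0.00018155]), np.float64(0.02943233022471487)) [-0.00781447 -0.02565609] [0.03433805 0.02955789]
front edge [0.0343423  0.03715455 0.04004642 0.04890625]
scene 206
(array([ 0.00052911, -0.00248995]), np.float64(0.02915612716532623)) [-0.01990804 -0.03359949] [0.03198797 0.01197072]
front edge [0.0318591  0.03415575 0.03659834 0.04442973]
wrist 0
front edge [0.02965748 0.03088867 0.03153515 0.03303991]
```

View pics/c11.png

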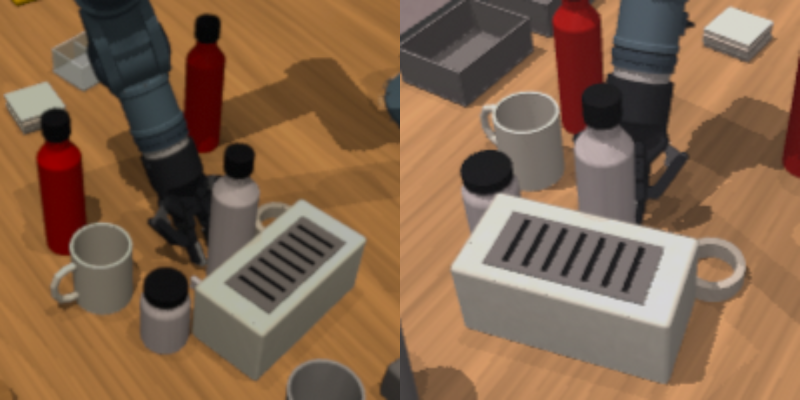

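Contact: the force rose to 3.8 N and the arm lagged its command. Both external views put the bottle's front edge at the blower face, with y about 0 to -2 mm. I'm backing off.

>>> play_rows:
  steps: [0.026, -0.0017, 0, -0.001, 0, 0, 0, 0.026, -0.0043, 0, -0.0025, 0, 0, 0, 0.026, -0.0087, 0, -0.005, 0, 0, 0, 0.026, -0.0087, 0, -0.005, 0, 0, 0, 0.026, -0.013, 0, -0.0075, 0, 0, 0, 0.026, -0.013, 0, -0.0075, 0, 0, 0, 0.026, -0.013, 0, -0.0075, 0, 0, 0, 0.026, -0.013, 0, -0.0075, 0, 0, 0]

```text
time_s: 14.05
ee_pos: [0.5729, -0.0164, 0.012]
tcp_rot: [-1.682, -2.114, -0.453]
wrist_force: [1.0, -0.5, 0.2]
finger_gap: 0.0261
```

```bash
python3 st.py
python3 - <<'E'
from m import *
H=np.array([.5455,.1015]);p=np.array([-.2267,.974]);l=np.array([-.974,-.2267])
for n,f in(('side',pts),('scene',pts),('wrist',wpts)):
    d=shot(n,n+'12');P=f(d);X=(P[...,:2]-H)@p;Y=(P[...,:2]-H)@l;hsv=cv2.cvtColor(d['img'],cv2.COLOR_RGB2HSV)
    for h in ((.03,.07),(.115,.15)):
        m=(d['z_map']>0)&(P[...,2]>h[0])&(P[...,2]<h[1])&(abs(Y)<.034)&(X>-.05)&(X<.04)&(hsv[...,2]>50)
        q=np.c_[X[m],Y[m]]
        if len(q)>20: print(n,h,len(q),circ(q))
s=pickle.load(open('wrist12.pkl','rb'))['img'];t=pickle.load(open('side12.pkl','rb'))['img']
c=np.hstack([cv2.resize(s,(400,300)),cv2.resize(t,(400,300))]);cv2.imwrite('pics/c12.png',c[...,::-1])
E
```

```text
14.05 [ 0.5729 -0.0164  0.012 ] F [ 1.   -0.47  0.23] gap 0.0261
tool xyz cols [[-0.196, 0.975, -0.107], [0.845, 0.224, 0.485], [0.497, 0.004, -0.868]]
q [-0.37   0.749 -0.009  1.12   0.426  0.907]
in home: x -0.1211 y 0.0000
side (0.115, 0.15) 374 (array([ 0.00331507, -0.00021425]), np.float64(0.02949742372553393))
scene (0.03, 0.07) 88 (array([-0.00094286, -0.00861415]), np.float64(0.023444360359535996))
scene (0.115, 0.15) 292 (array([ 0.00055662, -0.00218931]), np.float64(0.02932944640308598))
wrist (0.03, 0.07) 5619 (array([-0.00020131,  0.00125041]), np.float64(0.02958803799601399))
```

View pics/c12.png

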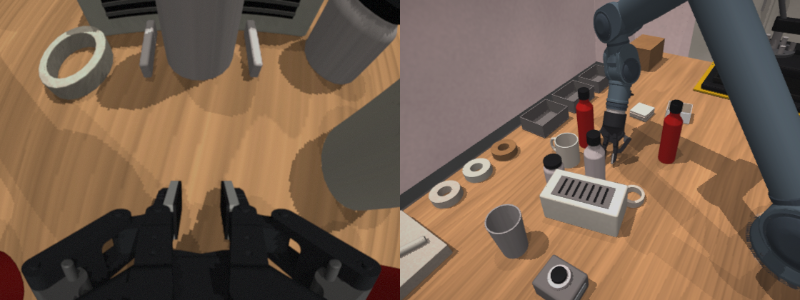

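>>> play_rows:
  steps: [0.0, 0.02, 0, -0.0347, 0, 0, 0, 0.0, 0.02, 0, -0.0347, 0, 0, 0, 0.0, 0.02, 0, -0.0347, 0, 0, 0, 0.0, 0.02, 0, -0.0347, 0, 0, 0, 0.0, 0.02, 0, -0.0347, 0, 0, 0, 0.0, 0.02, 0, -0.0347, 0, 0, 0, 0.0, 0.02, 0, -0.0347, 0, 0, 0, 0.0, 0.02, 0, -0.0347, 0, 0, 0]

```text
time_s: 15.0
ee_pos: [0.5704, -0.0133, 0.3343]
tcp_rot: [-1.68, -2.115, -0.452]
wrist_force: [1.6, -0.2, -0.5]
finger_gap: 0.0002
```

>>> play_rows:
  steps: [0.0, 0, 0, 0, 0, -7.5, 0, 0.0, 0, 0, 0, 0, -7.5, 0, 0.0, 0, 0, 0, 0, -7.5, 0, 0.0, 0, 0, 0, 0, -7.3, 0, 0.0, 0, 0, 0, 0, 0, 0, 0.0, 0, 0, 0, 0, 0, 0, 0.0, 0, 0, 0, 0, 0, 0, 0.0, 0, 0, 0, 0, 0, 0]

```text
time_s: 15.8
ee_pos: [0.571, -0.0154, 0.3316]
tcp_rot: [1.958, 2.456, 0.005]
wrist_force: [0.5, 0.4, -0.3]
finger_gap: -0.0001
```

```bash
python3 st.py
python3 - <<'E'
from h import *
s=ctrl.state();r=Rm(s['tcp_rot']);print('to above button',r.T@(np.array([.454,.397,.25])-s['ee_pos']))
E
```

```text
15.8 [ 0.571  -0.0154  0.3316] F [ 0.52  0.36 -0.35] gap -0.0001
tool xyz cols [[-0.223, 0.975, 0.002], [0.975, 0.223, 0.002], [0.002, 0.003, -1.0]]
q [-0.139  0.371  0.33   1.527  0.002  1.207]
in home: x -0.1196 y 0.0016
to above button [ 0.42793562 -0.02252027  0.08220356]
```

>>> play_rows:
  steps: [0.0, 0.047, -0.0025, 0, 0, 0, 0, 0.0, 0.047, -0.0025, 0, 0, 0, 0, 0.0, 0.047, -0.0025, 0, 0, 0, 0, 0.0, 0.047, -0.0025, 0, 0, 0, 0, 0.0, 0.047, -0.0025, 0, 0, 0, 0, 0.0, 0.047, -0.0025, 0, 0, 0, 0, 0.0, 0.047, -0.0025, 0, 0, 0, 0, 0.0, 0.047, -0.0025, 0, 0, 0, 0]

```text
time_s: 16.6
ee_pos: [0.4672, 0.3486, 0.3319]
tcp_rot: [1.958, 2.455, 0.004]
wrist_force: [0.7, 0.1, 0.2]
finger_gap: 0.0
```

>>> play_rows:
  steps: [0.0, 0.026, -0.0012, 0, 0, 0, 0, 0.0, 0.026, -0.0013, 0, 0, 0, 0, 0.0, 0, 0, 0.04, 0, 0, 0, 0.0, 0, 0, 0.04, 0, 0, 0, 0.0, 0, 0, 0.04, 0, 0, 0, 0.0, 0, 0, 0.04, 0, 0, 0, 0.0, 0, 0, 0, 0, 0, 0, 0.0, 0, 0, 0, 0, 0, 0]

```text
time_s: 17.4
ee_pos: [0.4538, 0.3971, 0.1722]
tcp_rot: [1.957, 2.456, 0.002]
wrist_force: [-0.0, 0.0, 0.8]
finger_gap: 0.0
```

Run:
```python
import st
from m import *
t=shot('side','side13');s=shot('scene','scene13');w=shot('wrist','wrist13')
c=np.hstack([cv2.resize(w['img'],(400,300)),cv2.resize(s['img'][180:390,280:560],(400,300))]);cv2.imwrite('pics/c13.png',c[...,::-1])
P=wpts(w);
hsv=cv2.cvtColor(w['img'],cv2.COLOR_RGB2HSV)
e=ctrl.state()['ee_pos']
m=(w['z_map']>0)&(P[...,2]>.073)&(P[...,2]<.083)&(np.hypot(P[...,0]-.454,P[...,1]-.397)<.04)
q=P[m];print(len(q),circ(q[:,:2]) if len(q) else '',q.min(0) if len(q) else '',q.max(0) if len(q) else '')
m=(w['z_map']>0)&(P[...,2]>.057)&(P[...,2]<.065)&(np.hypot(P[...,0]-.454,P[...,1]-.397)<.08)
q=P[m];print(len(q),cv2.minAreaRect((q[:,:2]*1000).astype(np.float32)))
```

```text
17.4 [0.4538 0.3971 0.1722] F [-0.04  0.03  0.79] gap 0.0
tool xyz cols [[-0.223, 0.975, 0.002], [0.975, 0.223, -0.0], [-0.0, 0.002, -1.0]]
q [ 6.140e-01  4.540e-01  4.400e-02  1.159e+00 -1.000e-03  1.960e+00]
in home: x 0.3087 y 0.0223
1656 (array([0.45062653, 0.39495216]), np.float64(0.015496656063833658)) [0.42665009 0.36940453 0.07300054] [0.47555541 0.41909494 0.08299793]
6909 ((451.19769287109375, 394.0603942871094), (98.28141021728516, 78.08934783935547), 0.5487088561058044)
```

View pics/c13.png

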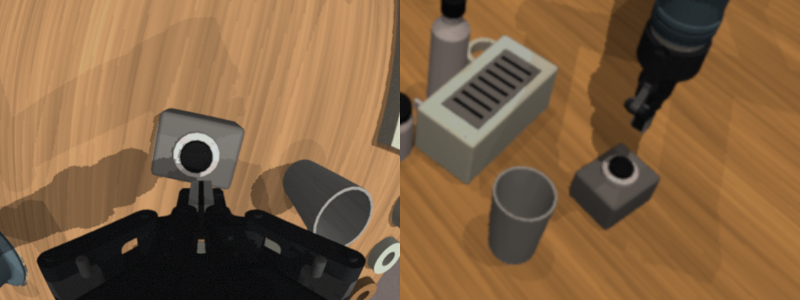

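>>> play_rows:
  steps: [0.0, -0.001, -0.0015, 0, 0, 0, 0, 0.0, 0, 0, 0.02, 0, 0, 0, 0.0, 0, 0, 0.02, 0, 0, 0, 0.0, 0, 0, 0.02, 0, 0, 0, 0.0, 0, 0, 0.015, 0, 0, 0, 0.0, 0, 0, 0.01, 0, 0, 0, 0.0, 0, 0, 0, 0, 0, 0, 0.0, 0, 0, 0, 0, 0, 0]

```text
time_s: 18.35
ee_pos: [0.4534, 0.3972, 0.0885]
tcp_rot: [1.955, 2.456, 0.008]
wrist_force: [0.4, -0.3, -0.1]
finger_gap: 0.0002
```

Run:
```python
import st
from m import *
t=shot('side','side14');s=shot('scene','scene14')
c=np.hstack([cv2.resize(t['img'][300:420,150:310],(400,300)),cv2.resize(s['img'][250:355,365:505],(400,300))]);cv2.imwrite('pics/c14.png',c[...,::-1])
```

```text
18.35 [0.4534 0.3972 0.0885] F [ 0.43 -0.31 -0.11] gap 0.0002
tool xyz cols [[-0.224, 0.974, 0.005], [0.974, 0.224, 0.002], [0.001, 0.006, -1.0]]
q [ 6.150e-01  5.030e-01 -1.020e-01  9.600e-01 -1.000e-03  1.959e+00]
in home: x 0.3089 y 0.0227
```

View pics/c14.png

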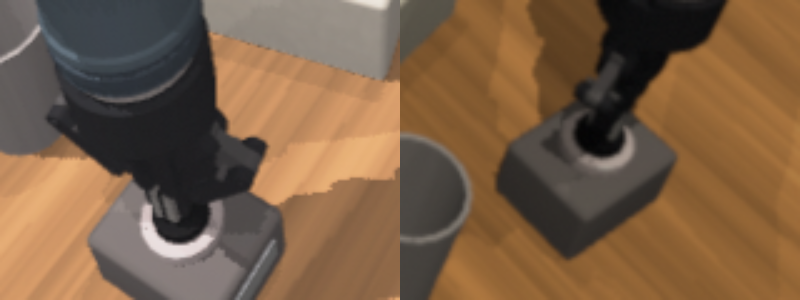

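>>> play_rows:
  steps: [0.0, -0.001, 0, 0.003, 0, 0, 0, 0.0, 0, 0, 0.003, 0, 0, 0, 0.0, 0, 0, 0.002, 0, 0, 0, 0.0, 0, 0, 0.002, 0, 0, 0, 0.0, 0, 0, 0.0015, 0, 0, 0, 0.0, 0, 0, 0.001, 0, 0, 0, 0.0, 0, 0, 0.001, 0, 0, 0, 0.0, 0, 0, 0, 0, 0, 0]

```text
time_s: 19.25
ee_pos: [0.4536, 0.396, 0.0759]
tcp_rot: [1.954, 2.455, 0.008]
wrist_force: [-1.9, -3.2, 13.2]
finger_gap: 0.0001
```

Run:
```python
import st
from m import *
t=shot('side','side15');s=shot('scene','scene15')
c=np.hstack([cv2.resize(t['img'][345:420,170:270],(400,300),interpolation=2),cv2.resize(s['img'][270:330,400:480],(400,300),interpolation=2)]);cv2.imwrite('pics/c15.png',c[...,::-1])
for n,b,bb in(('scene',(395,280,465,340),s),('side',(185,355,270,419),t)):
    d0=pickle.load(open(n+'0.pkl','rb')) ;P=pts(d0);hs=cv2.cvtColor(d0['img'],cv2.COLOR_RGB2HSV)[...,2]
    m=np.zeros(hs.shape,bool);m[b[1]:b[3],b[0]:b[2]]=1
    for nm,k in(('black',hs<45),('ring',hs>150)):
        q=P[m&k&(P[...,2]>.06)]; print(n,nm,len(q),np.percentile(q[:,2],[10,50,90]),(q.min(0)+q.max(0))/2,q.max(0)-q.min(0))
```

```text
19.25 [0.4536 0.396  0.0759] F [-1.93 -3.21 13.16] gap 0.0001
tool xyz cols [[-0.224, 0.975, 0.006], [0.975, 0.224, 0.002], [0.001, 0.006, -1.0]]
q [ 0.613  0.513 -0.122  0.93  -0.002  1.958]
in home: x 0.3077 y 0.0227
scene black 193 [0.07988093 0.08277762 0.08488156] [0.45658089 0.39751106 0.08047425] [0.03418558 0.03236762 0.01461114]
scene ring 109 [0.07107484 0.07328681 0.07536345] [0.74875717 0.53507188 0.49183977] [0.62949993 0.32777251 0.84432087]
side black 414 [0.08073515 0.08245663 0.08399802] [0.34820936 0.4749322  0.37106179] [0.24115804 0.18671384 0.59239192]
side ring 362 [0.07121139 0.07276136 0.07429786] [0.35548105 0.46826942 0.36370485] [0.25570143 0.2000394  0.60710581]
```

View pics/c15.png

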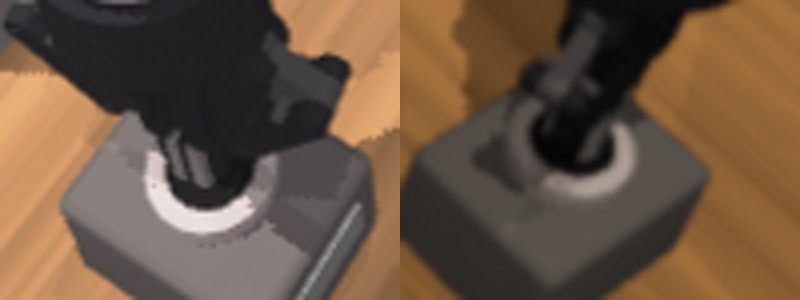

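>>> play_rows:
  steps: [0.0, 0, 0, 0.0005, 0, 0, 0, 0.0, 0, 0, 0, 0, 0, 0, 0.0, 0, 0, 0, 0, 0, 0, 0.0, 0, 0, 0, 0, 0, 0, 0.0, 0, 0, 0, 0, 0, 0, 0.0, 0, 0, 0, 0, 0, 0, 0.0, 0, 0, 0, 0, 0, 0, 0.0, 0, 0, 0, 0, 0, 0]

```text
time_s: 20.15
ee_pos: [0.4536, 0.396, 0.0759]
tcp_rot: [1.954, 2.455, 0.009]
wrist_force: [-3.6, -2.8, 16.2]
finger_gap: 0.0001
```

The tip is at a hard stop: the height stays the same while the force rises. I'll lift in stages and read the spring force to confirm it was the button.

>>> play_rows:
  steps: [0.0, 0, 0, -0.002, 0, 0, 0, 0.0, 0, 0, -0.001, 0, 0, 0, 0.0, 0, 0, 0, 0, 0, 0, 0.0, 0, 0, 0, 0, 0, 0, 0.0, 0, 0, 0, 0, 0, 0, 0.0, 0, 0, 0, 0, 0, 0, 0.0, 0, 0, 0, 0, 0, 0, 0.0, 0, 0, 0, 0, 0, 0]

```text
time_s: 20.95
ee_pos: [0.4535, 0.396, 0.0766]
tcp_rot: [1.955, 2.456, 0.007]
wrist_force: [2.5, -0.4, 5.1]
finger_gap: 0.0001
```

>>> play_rows:
  steps: [0.0, 0, 0, -0.0015, 0, 0, 0, 0.0, 0, 0, 0, 0, 0, 0, 0.0, 0, 0, 0, 0, 0, 0, 0.0, 0, 0, 0, 0, 0, 0, 0.0, 0, 0, 0, 0, 0, 0, 0.0, 0, 0, 0, 0, 0, 0, 0.0, 0, 0, 0, 0, 0, 0, 0.0, 0, 0, 0, 0, 0, 0]

```text
time_s: 21.75
ee_pos: [0.4531, 0.3959, 0.078]
tcp_rot: [1.955, 2.456, 0.006]
wrist_force: [2.3, 1.9, 3.3]
finger_gap: 0.0001
```

The readings match the spring: about 5 N near full travel, falling as the tip rises. Lifting clear and doing the final check.

>>> play_rows:
  steps: [0.0, 0, 0, -0.004, 0, 0, 0, 0.0, 0, 0, -0.01, 0, 0, 0, 0.0, 0, 0, -0.02, 0, 0, 0, 0.0, 0, 0, -0.03, 0, 0, 0, 0.0, 0, 0, -0.03, 0, 0, 0, 0.0, 0, 0, -0.03, 0, 0, 0, 0.0, 0, 0, 0, 0, 0, 0, 0.0, 0, 0, 0, 0, 0, 0]

```text
time_s: 22.55
ee_pos: [0.4521, 0.3955, 0.2023]
tcp_rot: [1.955, 2.456, 0.005]
wrist_force: [-1.2, -0.7, -0.8]
finger_gap: -0.0004
```

Run:
```python
import st
from m import *
H=np.array([.5455,.1015]);p=np.array([-.2267,.974]);l=np.array([-.974,-.2267])
for n,b in(('side',(185,355,270,419)),('scene',(395,280,465,340))):
    d=shot(n,n+'16');P=pts(d);X=(P[...,:2]-H)@p;Y=(P[...,:2]-H)@l;hsv=cv2.cvtColor(d['img'],cv2.COLOR_RGB2HSV)
    m=(d['z_map']>0)&(P[...,2]>.115)&(P[...,2]<.15)&(abs(Y)<.034)&(X>-.05)&(X<.04)&(hsv[...,2]>50)
    q=np.c_[X[m],Y[m]]; print(n,len(q),circ(q))
    m=np.zeros(m.shape,bool);m[b[1]:b[3],b[0]:b[2]]=1;m&=(hsv[...,2]<45)&(P[...,2]>.06)&(P[...,2]<.1);print('btn top',m.sum(),np.median(P[m][:,2]) if m.any() else '')
s=pickle.load(open('scene16.pkl','rb'))['img'];t=pickle.load(open('side16.pkl','rb'))['img']
cv2.imwrite('pics/c16.png',np.hstack([cv2.resize(s,(400,300)),cv2.resize(t,(400,300))])[...,::-1])
```

```text
22.55 [0.4521 0.3955 0.2023] F [-1.22 -0.7  -0.84] gap -0.0004
tool xyz cols [[-0.224, 0.974, 0.004], [0.974, 0.224, 0.001], [0.0, 0.004, -1.0]]
q [ 6.140e-01  4.350e-01  9.400e-02  1.225e+00 -1.000e-03  1.958e+00]
in home: x 0.3075 y 0.0243
side 368 (array([ 0.00322613, -0.00031161]), np.float64(0.029485207369980233))
btn top 406 0.082479779769417
scene 291 (array([ 0.00103786, -0.00308994]), np.float64(0.028614097409169374))
btn top 195 0.08286059790327549
```

View pics/c16.png

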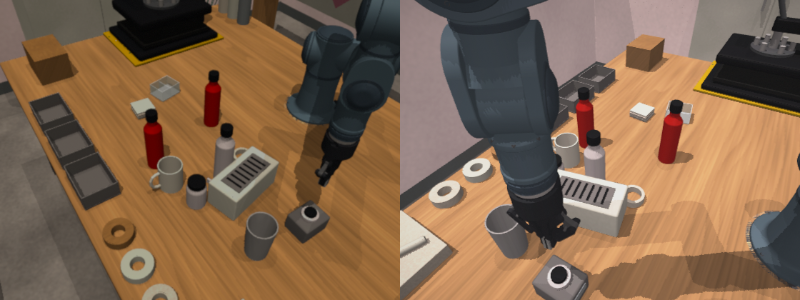

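The bottle still stands at the blower, the button is back at its original measured height (82.5 mm, as before), and the bystanders look unmoved.

```bash
python3 -c "
from plant import ctrl
print(ctrl.sign_off())"
```

```text
the job is handed in; nothing more can be done
None
```

The silver bottle stands upright against the blower, and the start button has been pressed and released. I handed the job in at about 22.6 s of the 64 s allowed; no verdict is reported.

- **Push:** I pushed the bottle low with the half-closed fingers, the tool tilted 30° back so the gripper's body stayed clear. I stopped when the force rose to about 3.8 N at the blower.
- **Bottle position:** In the last check the side view put it at x = +3 mm, y = 0 in the home frame, and the scene view at x = +1 mm, y = -3 mm. A wrist-camera reading taken just after I backed off gave x = 0 mm, y = +1 mm. These differ by up to about 4 mm, which fits the calibration and is well within tolerance.
- **Button:** I pressed it with the shut fingertips to a hard stop, where the force rose from 13 to 16 N with no change in height. On release the force fell to about 5 N, then 3 N, which fits the spring. The button top is back at its earlier measured height.
- **Disagreement:** The cameras read the button top at about 82 mm, where 78 mm is given. The stop also came at a TCP height of 75.9 mm instead of the expected 72 mm. I did not resolve the difference.
- **Other things:** The bystanders look unmoved in the last pictures; I did not measure them again.

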